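# Free the slotting template from its left-hand clamp and rack it

## Robot

A 7-joint arm with a two-finger parallel gripper is mounted at the origin on the work surface. World frame = base frame: x ahead of the robot, y to its left, z up, the work surface at z = 0. Lengths are in m, angles in rad, forces in N, time in s.
With the tool pointing down it reaches from about 0.425 to 0.925 m from the base axis. Payload 6.8 kg.
Tool frame: the origin (TCP) lies on the centre line of the jaws, within the pads' length; the fingertips stand bot.tip_reach ahead of it and the grasp point (between the pads) lies 3 mm ahead of it (bot.tip_reach is the distance from the TCP to the fingertips, in m); z points along the fingers, y is the line along which they close (so a half turn about z gives the same grasp; the last joint's range is limited). The gripper opens to 85 mm and grips with 20 to 120 N. Pads are 22 mm wide; open, the fingers measure 114 mm over their backs; the gripper's body (76 mm by 85 mm) begins 54 mm behind the grasp point. The pads swing forward as they close: fully open they stand 13 mm farther back than shut.
Start: joints at [-1.398, 0.477, 0.022, 1.555, -0.011, 1.109, -0.083], TCP at [0.187, 0.649, 0.253] pointing down, gripper open.
Joint ranges: [-2.96, 2.96], [-0.34, 2.1], [-1.41, 1.46], [0.24, 2.44], [-1.37, 4.51], [0.17, 1.92], [-2.96, 2.96]. Speed limits (rad/s): [2.39, 2.39, 3.14, 3.14, 3.14, 3.14, 3.14].

## Interface

Orientations are given as a unit quaternion [w, x, y, z].
In Python, from station import bot gives the robot as it stands.
- The arm moves only by the tool jog_arm, never from a script. Its argument "deltas" is a list of rows, each a list of 7 numbers: the shift along the world's x, y, z in m, then the turn, a rotation vector about the world's x, y, z in rad, then the opening, from 0 (shut) to 1 (fully open). In form: [[x, y, z, rx, ry, rz, grip], ...]. A call has 1 to 10 rows; each row shifts and turns the commanded pose from where the row before left it; what a row does not reach is not made up. A row lasts 1/10 s, in which the tool goes at most 50 mm and 8.59 degrees, less where a joint would pass 70% of its speed; a pose out of reach is approached as far as the arm can. A call with a gripper value outside its range is refused whole. The fingers move at their own pace and stop on an object; "newtons" is the grip in N (left out, the last holds). Time passes only in rows, so rows that do not move let the fingers close. It gives the time, the measured TCP pose, the force, the opening and the grip force at its end, in the units of the state.
- bot.get_obs(): the state, without advancing time (a new reading comes with each control period).
- bot.read_camera(name): name is "side" or "top"; returns a dict with "img" (384x512x3 uint8, red, green, blue), "K" (3x3 intrinsics, pixels), "dist_coeffs" ([k1, k2, p1, p2, k3] as OpenCV has them; the pictures are not rectified), "eye" and "attitude" of the camera in the world. Camera axes: x right, y down, z forward; pixel columns grow to the right and rows downward; lengths in m; the calibration is good to about 2 mm. A picture is of the moment at which its call begins. There is no depth.
- bot.hand_in(): hands the job in; it is judged then, once.
The state is a dict: "t": time; "q": joint angles; "joint_vel": joint speeds; "joint_torque": joint torques, N m; "eef_pos": TCP position; "tool_rot": TCP orientation; "contact_force": force on the tool from outside, world axes, zero at the start; "torque": the same for the moment, N m; "gripper_width": opening from 0.0 (shut) to 1.0 (fully open); "grasp_force": force on a finger pad.
Only numpy, scipy, OpenCV 4.12 (cv2) and the standard library are available. Lean on these libraries where they do the work, as an engineer would, in place of code of your own. Each camera call takes 0.05 s, during which the arm holds its last target. There are 200 camera calls.

## Task

The pale wooden template is locked upright in the blue clamp stand. Its black bar knob has a left-hand thread: loosen it by turning it clockwise (seen from above) until the red jaw has backed right off the template's shoulder, then slide the template up out of its slot by its top edge and, keeping it upright, lower it all the way down into the empty slot of the green rack before letting go. Leave the clamp loosened and everything else where it is.

Things in the scene. Friction and masses are not known exactly. Their poses are not given: they have to be found in the camera images.
- stand: Fixed clamp stand on a blue base 110 x 325 x 20 mm: a slot between two dark wood cheeks (tops at 60 mm) and an aluminium block (top at 60 mm) carrying jaw and knob. Origin on the bench under its middle, z up, y along the slot towards the knob. Template centre at y = -75 mm, knob axis at y = +105 mm. It may be left or right of the rack, at any of various yaws.
- slot_floor (a point): Centre of the slot's floor in the stand, 20 mm above the bench; slot 11 mm wide, 40 mm deep, 146 mm long along its y axis.
- clamp_knob (a joint): Angle of the left-hand knob in rad: 0 tight, grows when turned CLOCKWISE seen from above, stop at 2.8; starts between 0 and 0.4. Takes about 0.15 N m and stays where left. It drives the jaw back 5 mm per rad and, as it unscrews, rises 2 mm per rad. The jaw is clear of the template from about 2.0 rad on.
- knob_grip (a point): Grip point of the black bar knob, on its vertical axis, 12 mm below its top, about 100 mm above the bench. x along the bar, y across it, z up; it turns and rises with the knob. The bar is 72 mm long, 18 wide, 34 tall, over a 42 mm round flange whose top lies 22 mm below this point.
- jaw_lip (a point): Middle of the front top edge of the red jaw's lip (40 mm wide, 83 mm above the bench), which points to the template; at knob angle 0 the lip reaches 10 mm over the template's shoulder, 2.5 mm above it. It withdraws along the stand's +y.
- template: Pale maple template plate with a red stripe near its top, loose, 8 mm thick, 100 mm tall, about 0.09 kg. Lower part 140 mm long and 50 mm tall; above it a centred grip tab 90 mm long and 50 mm tall. Origin at the middle of its lower edge; x across the thickness, y along its length, z up. At the start it stands on the slot's floor, top edge 120 mm above the bench.
- rack: Green-painted wooden rack fixed to the bench, 150 x 190 mm, with two parallel slots along its y axis, 70 mm apart; a solid 52 mm rib between them and a 12 mm wall outside each, all 60 mm above the bench. Origin on the bench under its middle, z up.
- empty_slot (a point): Centre of the floor of the rack's empty slot, 15 mm above the bench. The slot is 18 mm wide across x, 45 mm deep, 190 mm long along y and open at the ends.
- dark_template: Browner template standing in the rack's other slot (130 mm long, 8 mm thick, 85 mm tall, loose), 70 mm from the empty slot's centre line. Origin at the middle of its lower edge. Leave it.
- glue: White glue bottle, 56 mm across, 130 mm tall; origin under its middle. Leave it.
- brass_a: Stepped brass block 45 x 24 x 32 mm; origin under its middle. Leave it.
- brass_b: Stepped brass block 45 x 24 x 32 mm; origin under its middle. Leave it.
- driver: Screwdriver 180 mm long lying on the bench. Leave it.
- offcut: Pale wood offcut 160 x 50 x 22 mm on the bench; origin under its middle. Leave it.
- cup: Grey plastic cup, 72 mm across, 80 mm tall; origin under its middle. Leave it.

How it is judged:
On the way, in this order (a step that is already met when the one before it is completed fails the run):
1. the knob is turned clockwise until the jaw is clear (2.0 rad or more) with the template still down in the stand (value of joint clamp_knob above 2 rad and z of template in the frame of slot_floor below 0.015 m), for 0.2 s.
2. the fingers lift the template clear out of the stand's slot (z of template in the frame of slot_floor above 0.045 m and contact force between the fingers and template above 0.5 N), for 0.2 s.
3. the template is lowered to within 12 mm of the floor of the empty rack slot while still held (z of template in the frame of empty_slot below 0.012 m and horizontal distance between template and empty_slot below 0.035 m and contact force between the fingers and template above 0.5 N), for 0.1 s.
At the end, for the whole second after the job is handed in: The pale template stands, at rest, on the floor of the rack's empty slot: lower edge within 6 mm of the floor, middle within 11 mm across and 30 mm along, leaning under 0.35 rad; the knob is still loosened (1.9 rad or more); the browner template is still down in its own slot (value of joint clamp_knob above 1.9 rad and z of template in the frame of empty_slot between -0.004 and 0.006 m and x of template in the frame of empty_slot between -0.011 and 0.011 m and y of template in the frame of empty_slot between -0.03 and 0.03 m and angle between template's own z axis and vertical below 0.35 rad and linear speed of template below 0.02 m/s and z of dark_template in the frame of rack below 0.021 m); the robot touches nothing.
It fails at once if the template is tipped more than 0.6 rad from upright (angle between template's own z axis and vertical above 0.6 rad).
It fails at once if a bystander (browner template, glue bottle, brass blocks, screwdriver, offcut, cup) is moved more than 40 mm (distance of any of dark_template, glue, brass_a, brass_b, driver, offcut, cup from where it was at the start of the episode above 0.04 m).
It also fails if it takes over 64 s, if anything falls off the work surface, if the arm or the gripper's body presses on something with over 40 N, if the wrist force passes 120 N, or if a joint passes its speed limit or range.

## Working session

There is one attempt and no reset: what is moved stays moved. The work goes in short steps, Python scripts to look and compute and a tool call to move; the robot and the scene stay as the last step left them, time stands still between calls to the robot, and variables do not carry over. Pictures are saved under pics/ and viewed, at most 10 in all, crops included, and the job is handed in when it is done.

Besides the shell and the picture viewer there is one more tool, called as name(argument=value, ...) on one line, values as JSON. jog_arm: Moves the arm, as the interface text tells. Its arguments: {"type":"object","properties":{"deltas":{"type":"array"},"newtons":{"type":"number"}},"required":["deltas"]}

```bash
mkdir -p pics; python3 - <<'E'
from station import bot
import cv2,numpy as np
o=bot.get_obs();print(o['t'],o['eef_pos'],o['tool_rot'],o['gripper_width'],bot.tip_reach)
for n in('top','side'):
    c=bot.read_camera(n);cv2.imwrite(f'pics/{n}0.png',c['img'][:,:,::-1]);print(n,c['K'],c['dist_coeffs'],c['eye'],c['attitude'])
E
```

```text
0.0 [0.18692376 0.64801511 0.25229633] [-7.88752770e-05  1.39946976e-01  9.90158560e-01 -9.29715559e-04] 0.997831393991418 0.022
top [[421.0922513    0.         257.25492428]
 [  0.         421.0922513  187.89309668]
 [  0.           0.           1.        ]] [-0.04908957  0.          0.          0.          0.        ] [0.43359588 0.00386343 1.45095258] [ 0.0247702  -0.702311    0.71104836 -0.02357808]
side [[397.48156372   0.         251.4552544 ]
 [  0.         397.48156372 193.96526159]
 [  0.           0.           1.        ]] [-0.03076996  0.          0.          0.          0.        ] [ 0.08923981 -0.54258737  0.83169614] [-0.34834824  0.87716125 -0.30608733  0.12470841]
```

View pics/top0.png

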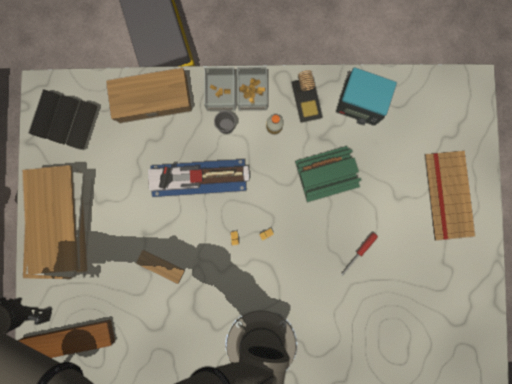

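View pics/side0.png

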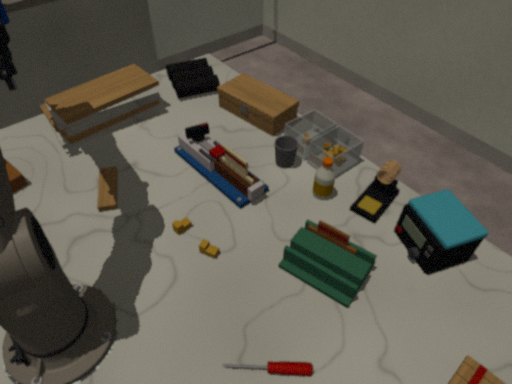

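The top view shows the stand with its knob at left (165,177) and template at (222,177), and the rack at (328,173). The dark template is in the rack's far slot, so the near slot is empty. Next I'll measure both from enlarged crops.

```bash
cat > h.py <<'E'
from station import bot
import cv2,numpy as np
from scipy.spatial.transform import Rotation as R
def cam(n):
    c=bot.read_camera(n); c['R']=R.from_quat(np.array(c['attitude']),scalar_first=True).as_matrix(); c['D']=np.array(c['dist_coeffs']); c['eye']=np.array(c['eye']); c['K']=np.array(c['K']); return c
def ray(c,uv,z):
    p=cv2.undistortPoints(np.array(uv,float).reshape(-1,1,2),c['K'],c['D'])[:,0]
    d=np.c_[p,np.ones(len(p))]@c['R'].T
    return c['eye']+d*((z-c['eye'][2])/d[:,2])[:,None]
def proj(c,P):
    return cv2.projectPoints(np.array(P,float).reshape(-1,1,3),cv2.Rodrigues(c['R'].T)[0],-c['R'].T@c['eye'],c['K'],c['D'])[0][:,0]
def rect(c,mask,z):
    k=cv2.findContours(mask.astype(np.uint8),cv2.RETR_EXTERNAL,cv2.CHAIN_APPROX_NONE)[0]
    k=max(k,key=cv2.contourArea); W=ray(c,k[:,0],z)[:,:2].astype(np.float32)
    (x,y),s,a=cv2.minAreaRect(W); return np.round([x,y,*s,a],4),cv2.boundingRect(k)
E
python3 - <<'E'
from h import *
c=cam('top');s=cam('side')
h=cv2.cvtColor(c['img'],cv2.COLOR_RGB2HSV);H,S,V=cv2.split(h)
print('proj base',proj(c,[[0,0,0]]),proj(s,[[0,0,0]]))
reg=np.zeros(H.shape,bool);reg[130:215,130:370]=1
L=reg.copy();L[:,260:]=0
print('blue',rect(c,L&(H>100)&(H<125)&(S>120),.02))
G=cv2.morphologyEx((reg&(H>60)&(H<95)&(S>90)).astype(np.uint8),cv2.MORPH_CLOSE,np.ones((9,9)))
print('green',rect(c,G,.06))
hs=cv2.cvtColor(s['img'],cv2.COLOR_RGB2HSV)
a=cv2.resize(c['img'][150:205,140:260],None,fx=6,fy=6,interpolation=2)
b=cv2.resize(c['img'][140:205,285:370],None,fx=4,fy=4,interpolation=2)
d=cv2.resize(s['img'][115:210,165:275],None,fx=4,fy=4,interpolation=2)[:260]
o=np.zeros((600,800,3),np.uint8);o[:330,:720]=a;o[335:595,:340]=b;o[335:595,350:790]=d
cv2.imwrite('pics/crop1.png',o[:,:,::-1])
E
```

```text
proj base [[260.8678706  344.68723327]] [[ 61.77431852 333.03621985]]
blue (array([5.28100e-01, 1.60000e-01, 2.40000e-03, 7.20000e-03, 4.45221e+01]), (211, 189, 3, 2))Traceback (most recent call last):
  File "<stdin>", line 9, in <module>
  File "h.py", line 14, in rect
    k=max(k,key=cv2.contourArea); W=ray(c,k[:,0],z)[:,:2].astype(np.float32)
ValueError: max() iterable argument is empty
```

```bash
python3 - <<'E'
from h import *
c=cam('top');s=cam('side')
i=c['img'].astype(int);r,g,b=i[...,0],i[...,1],i[...,2]
print(i[193,200],i[178,315],i[165,300],i[210,200])
reg=np.zeros(r.shape,bool);reg[130:215,130:370]=1
L=reg.copy();L[:,270:]=0
m=cv2.morphologyEx((L&(b>r+25)&(b>g+12)).astype(np.uint8),cv2.MORPH_CLOSE,np.ones((25,25)))
print('blue',rect(c,m,.02))
G=cv2.morphologyEx((reg&(g>r+20)&(g>b+8)).astype(np.uint8),cv2.MORPH_CLOSE,np.ones((9,9)))
try: print('green',rect(c,G,.06))
except Exception as e: print(e)
A=cv2.resize(c['img'][150:205,140:260],None,fx=6,fy=6,interpolation=2)
B=cv2.resize(c['img'][140:205,285:370],None,fx=4,fy=4,interpolation=2)
D=cv2.resize(s['img'][115:210,165:275],None,fx=4,fy=4,interpolation=2)[:260]
o=np.zeros((600,800,3),np.uint8);o[:330,:720]=A;o[335:595,:340]=B;o[335:595,350:790]=D
cv2.imwrite('pics/crop1.png',o[:,:,::-1])
E
```

```text
[ 93 101 111] [ 73 105  81] [ 74 105  82] [180 176 158]
blue (array([0.5698, 0.2084, 0.1048, 0.3195, 3.1121]), (151, 160, 95, 36))
green (array([ 0.5757, -0.2322,  0.1402,  0.1901, 15.5665]), (296, 147, 65, 54))
```

View pics/crop1.png

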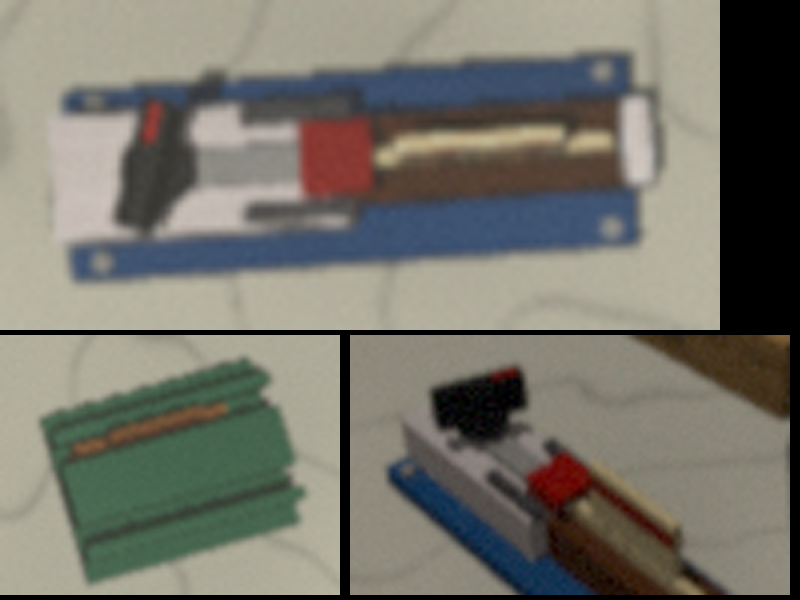

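```bash
python3 - <<'E'
from h import *
c=cam('top');s=cam('side')
i=c['img'].astype(int);r,g,b=i[...,0],i[...,1],i[...,2]
# knob: dark pixels, top face height ~.112
m=np.zeros(r.shape,bool);m[160:195,157:176]=1
m&=(i.sum(2)<230)
print('knob top cam',rect(c,m,.112))
# template stripe / pale
print('knob from crop',ray(c,[[165.8,178]],.112))
def f(o,yaw):
    Z=R.from_euler('z',yaw,degrees=True).as_matrix()
    return lambda P:np.array(P,float)@Z.T+np.array([*o,0])
ra=f((.5757,-.2322),15.57); st=f((.5698,.2084),3.11)
def ov(cc,x0,y0,x1,y1,k):
    im=cv2.resize(cc['img'][y0:y1,x0:x1],None,fx=k,fy=k,interpolation=cv2.INTER_CUBIC)
    def seg(P,col):
        q=(proj(cc,P)-[x0,y0]+.5)*k
        cv2.polylines(im,[np.int32(np.round(q*8))],True,col,1,cv2.LINE_AA,3)
    for a,b_ in((-75,-63),(-45+0,-26) if 0 else (-44,-26),(26,44),(63,75))[:0]:pass
    for x in(-75,-26,26,75): pass
    seg(ra([[x/1e3,y/1e3,.06] for x,y in((-75,-95),(75,-95),(75,95),(-75,95))]),(255,255,0))
    seg(ra([[x/1e3,y/1e3,.06] for x,y in((-44,-95),(-26,-95),(-26,95),(-44,95))]),(255,0,0))
    seg(ra([[x/1e3,y/1e3,0] for x,y in((-75,-95),(75,-95),(75,95),(-75,95))]),(255,255,255))
    seg(st([[x/1e3,y/1e3,.02] for x,y in((-55,-162.5),(55,-162.5),(55,162.5),(-55,162.5))]),(255,255,0))
    seg(st([[x/1e3,y/1e3,.12] for x,y in((-4,-120),(4,-120),(4,-30),(-4,-30))]),(255,0,0))
    seg(st([[20*np.cos(t)/1e3,.105+20*np.sin(t)/1e3,.112] for t in np.arange(0,6.3,.3)]),(255,0,255))
    return im
o=np.zeros((600,800,3),np.uint8)
A=ov(c,145,150,255,205,5);B=ov(c,290,140,365,205,5);D=ov(s,165,115,275,210,3)[:270];E=ov(s,275,215,380,305,3)[:270]
o[:275,:400]=A[:275,:400]; o[:275,400:550]=A[:275,400:550]; o[280:600,:375]=B[:320]
o[280:280+D.shape[0],380:380+330]=D[:,:330]
o[0:270,555:800]=E[:270,:245]
cv2.imwrite('pics/crop2.png',o[:,:,::-1])
E
```

```text
knob top cam (array([5.71400e-01, 2.93200e-01, 3.80000e-02, 8.27000e-02, 7.88865e+01]), (160, 163, 16, 25))
knob from crop [[0.56070337 0.29792226 0.112     ]]
```

View pics/crop2.png

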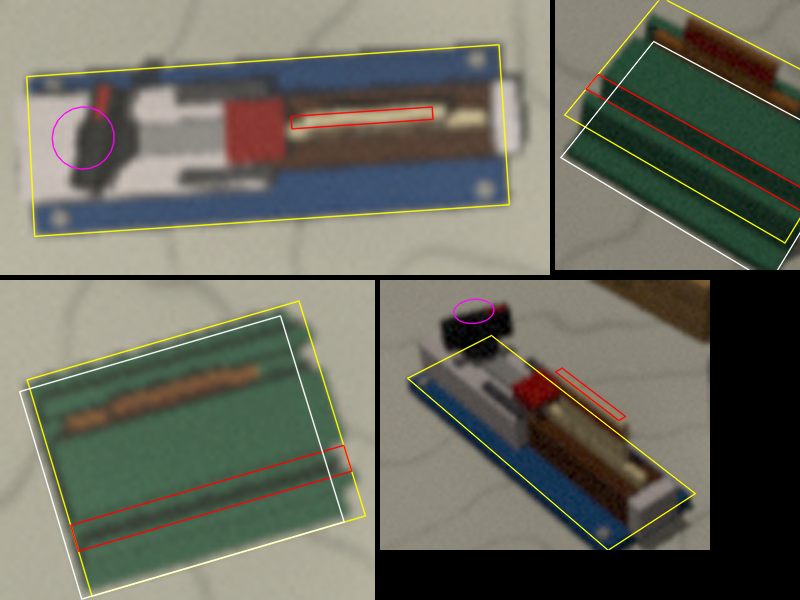

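The overlay agrees in the side view, but in the top view the tall features are shifted about 6 mm. I'll triangulate the main points from both views at higher zoom.

```bash
python3 - <<'E'
from h import *
c=cam('top');s=cam('side')
def z(cc,x0,y0,w,h,k):
    im=cv2.resize(cc['img'][y0:y0+h,x0:x0+w],None,fx=k,fy=k,interpolation=cv2.INTER_CUBIC)
    im=cv2.convertScaleAbs(im,alpha=1.5,beta=0)
    for u in range(-x0%10,w,10):cv2.line(im,(int((u+.5)*k),0),(int((u+.5)*k),6 if (u+x0)%50 else 16),(0,0,255),1)
    for v in range(-y0%10,h,10):cv2.line(im,(0,int((v+.5)*k)),(6 if (v+y0)%50 else 16,int((v+.5)*k)),(0,0,255),1)
    return im
o=np.zeros((600,800,3),np.uint8)
o[:287,:770]=z(c,145,157,110,41,7);o[290:598,:630]=z(s,180,118,90,44,7)
cv2.imwrite('pics/crop3.png',o[:,:,::-1])
o=np.zeros((600,800,3),np.uint8)
o[:330,:400]=z(c,288,143,80,66,5);o[:480,400:800]=z(s,275,218,100,120,4)
cv2.imwrite('pics/crop4.png',o[:,:,::-1])
E
```

```text
(no output)
```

View pics/crop3.png

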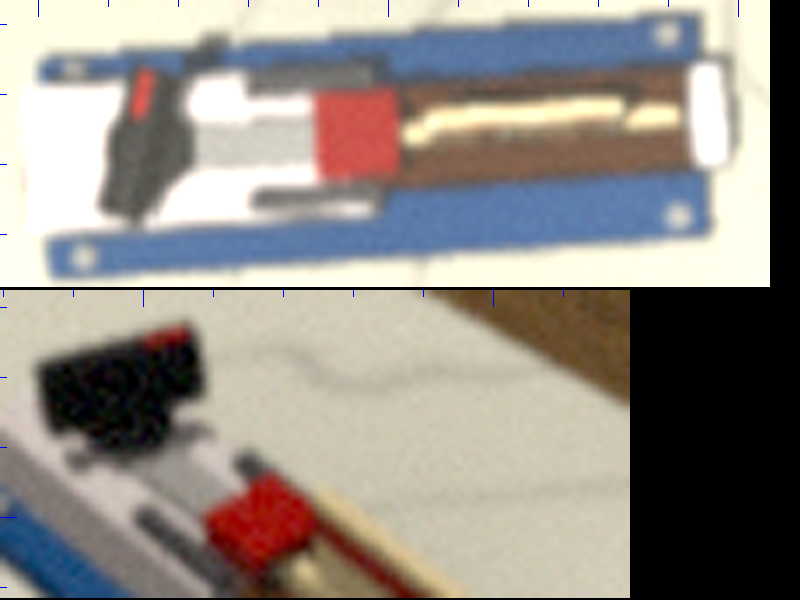

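View pics/crop4.png

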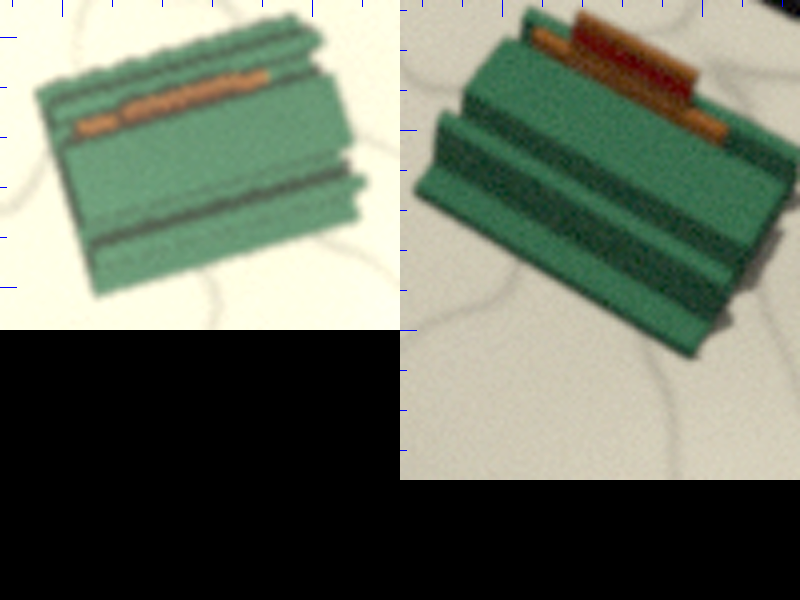

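```bash
cat >> h.py <<'E'
def tri(c,a,s,b):
    def d(k,uv):
        p=cv2.undistortPoints(np.array([[uv]],float),k['K'],k['D'])[0,0];v=k['R']@[*p,1];return v/np.linalg.norm(v)
    u,v=d(c,a),d(s,b);w=s['eye']-c['eye']
    t=np.linalg.lstsq(np.c_[u,-v],w,rcond=None)[0]
    P,Q=c['eye']+t[0]*u,s['eye']+t[1]*v
    return np.round((P+Q)/2,4),np.round(np.linalg.norm(P-Q),4)
E
python3 - <<'E'
from h import *
np.set_printoptions(suppress=True,precision=4)
c=cam('top');s=cam('side')
print('redmark',tri(c,(164.9,169.8),s,(203.5,124.4)))
f=lambda x,y:(145+x/7-.5,157+y/7-.5)
B=ray(c,[f(121,212),f(147,70),f(134,141)],.112);print('bar',B,np.degrees(np.arctan2(*(B[1]-B[0])[[1,0]])),np.linalg.norm(B[1]-B[0]))
T=ray(c,[f(418,121),f(622,105)],.12);print('tab',T,T.mean(0),np.degrees(np.arctan2(*(T[0]-T[1])[[1,0]])))
T=ray(s,[(225,146),(247.5,163.75)],.12);print('tab side',T,T.mean(0))
g=lambda x,y:(288+x/5-.5,143+y/5-.5)
S=ray(c,[g(88,232),g(347,158)],.06);print('slot top',S,S.mean(0),np.degrees(np.arctan2(*(S[0]-S[1])[[1,0]])),np.linalg.norm(S[1]-S[0]))
h=lambda x,y:(275+(x-400)/4-.5,218+y/4-.5)
Q=ray(s,[h(465,90),h(510,40),h(795,190),h(748,245)],.06);print('rib side',Q,Q.mean(0),np.linalg.norm(Q[1]-Q[0]),np.linalg.norm(Q[3]-Q[0]),np.degrees(np.arctan2(*(Q[0]-Q[3])[[1,0]])))
W=ray(s,[h(443,116),h(732,280)],.06);print('wall side',W,W.mean(0))
W=ray(s,[h(415,190),h(692,357)],.015);print('base near edge',W,W.mean(0),np.linalg.norm(W[1]-W[0]))
W=ray(c,[g(95,297),g(358,218)],.015);print('base near top',W,W.mean(0),np.linalg.norm(W[1]-W[0]))
E
```

```text
redmark (array([0.5863, 0.3021, 0.1097]), np.float64(0.0027))
bar [[0.5327 0.3107 0.112 ]
 [0.5978 0.299  0.112 ]
 [0.5652 0.3049 0.112 ]] -10.213505222267248 0.06614219916561116
tab [[0.5718 0.1736 0.12  ]
 [0.5779 0.0808 0.12  ]] [0.5749 0.1272 0.12  ] 93.76904363488833
tab side [[0.5695 0.1708 0.12  ]
 [0.5734 0.0744 0.12  ]] [0.5715 0.1226 0.12  ]
slot top [[ 0.5236 -0.1528  0.06  ]
 [ 0.5707 -0.3263  0.06  ]] [ 0.5472 -0.2396  0.06  ] 105.20400551499321 0.1798710691349339
rib side [[ 0.5273 -0.1526  0.06  ]
 [ 0.5753 -0.1415  0.06  ]
 [ 0.6278 -0.3236  0.06  ]
 [ 0.5786 -0.3307  0.06  ]] [ 0.5772 -0.2371  0.06  ] 0.049205112172737694 0.18535980928807266 106.04973110132363
wall side [[ 0.5041 -0.1587  0.06  ]
 [ 0.5546 -0.3399  0.06  ]] [ 0.5294 -0.2493  0.06  ]
base near edge [[ 0.4782 -0.1667  0.015 ]
 [ 0.5269 -0.3466  0.015 ]] [ 0.5025 -0.2566  0.015 ] 0.18640626317163092
base near top [[ 0.482  -0.1617  0.015 ]
 [ 0.5338 -0.3434  0.015 ]] [ 0.5079 -0.2526  0.015 ] 0.18891731012160096
```

jog_arm(deltas=[[0.034, -0.031, 0, 0, 0, 0.0105, 1], [0.034, -0.031, 0, 0, 0, 0.0105, 1], [0.034, -0.031, 0, 0, 0, 0.0105, 1], [0.034, -0.031, 0, 0, 0, 0.0105, 1], [0.034, -0.031, 0, 0, 0, 0.0105, 1], [0.034, -0.031, 0, 0, 0, 0.0105, 1], [0.034, -0.031, 0, 0, 0, 0.0105, 1], [0.034, -0.031, 0, 0, 0, 0.0105, 1], [0.034, -0.031, 0, 0, 0, 0.0105, 1], [0.034, -0.031, 0, 0, 0, 0.0105, 1]])

```text
t: 1.6
eef_pos: [0.5283, 0.3372, 0.2536]
tool_rot: [0.0, 0.088, 0.996, 0.0]
contact_force: [-0.0, 0.2, 0.3]
gripper_width: 0.999
grasp_force: 0.0
```

jog_arm(deltas=[[0.037, -0.034, 0, 0, 0, 0, 1], [0, 0, -0.02, 0, 0, 0, 1], [0, 0, -0.03, 0, 0, 0, 1], [0, 0, 0, 0, 0, 0, 1], [0, 0, 0, 0, 0, 0, 1]])

```text
t: 2.1
eef_pos: [0.5635, 0.305, 0.2034]
tool_rot: [-0.0, 0.088, 0.996, -0.0]
contact_force: [-0.7, -0.1, 0.8]
gripper_width: 0.997
grasp_force: 0.0
```

```bash
python3 - <<'E'
from h import *
s=cam('side');o=bot.get_obs();p=np.array(o['eef_pos']);print(p,o['q'])
im=cv2.resize(s['img'][60:180,140:280],None,fx=5,fy=5,interpolation=2)
P=[p+[0,0,-d] for d in(.022,.05,.085,.0914)]
q=((proj(s,P)-[140,60]+.5)*5).astype(int)
for a in q:cv2.circle(im,tuple(map(int,a)),3,(0,255,0),-1)
cv2.imwrite('pics/s1.png',im[:,:,::-1])
E
```

```text
[0.56413941 0.30538883 0.20444815] [-0.69791615  0.46957338  0.14256145  1.69644508 -0.07762639  0.97994698
  0.86826741]
```

View pics/s1.png

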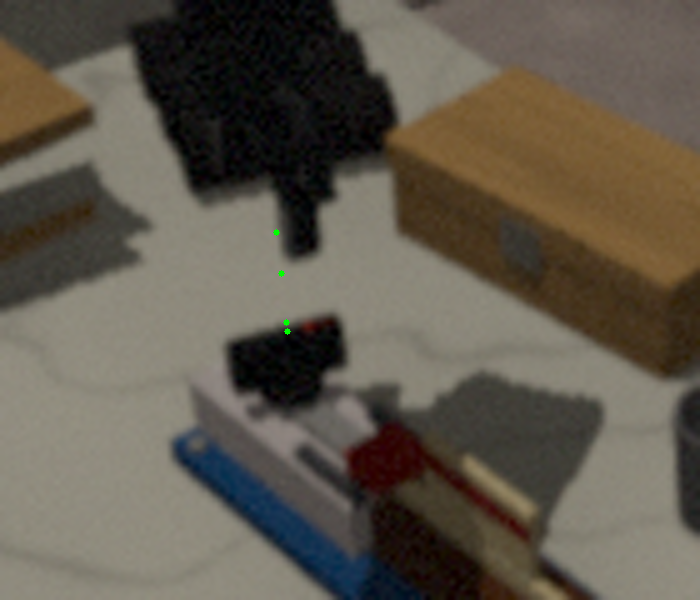

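The projected tool axis meets the middle of the bar's top, at (287,330). I'll descend and grip.

jog_arm(deltas=[[0, 0, -0.03, 0, 0, 0, 1], [0, 0, -0.03, 0, 0, 0, 1], [0, 0, -0.02, 0, 0, 0, 1], [0, 0, -0.016, 0, 0, 0, 1], [0, 0, 0, 0, 0, 0, 0.2], [0, 0, 0, 0, 0, 0, 0], [0, 0, 0, 0, 0, 0, 0], [0, 0, 0, 0, 0, 0, 0], [0, 0, 0, 0, 0, 0, 0], [0, 0, 0, 0, 0, 0, 0]], newtons=50)

```text
t: 3.15
eef_pos: [0.5649, 0.3057, 0.1086]
tool_rot: [0.001, 0.088, 0.996, 0.001]
contact_force: [0.7, 1.8, 4.9]
gripper_width: 0.207
grasp_force: 49.3
```

jog_arm(deltas=[[0, 0, 0.0002, 0, 0, -0.08, 0], [0, 0, 0.0002, 0, 0, -0.08, 0], [0, 0, 0.0002, 0, 0, -0.08, 0], [0, 0, 0.0002, 0, 0, -0.08, 0], [0, 0, 0.0002, 0, 0, -0.08, 0], [0, 0, 0.0002, 0, 0, -0.08, 0], [0, 0, 0.0002, 0, 0, -0.08, 0], [0, 0, 0.0002, 0, 0, -0.08, 0], [0, 0, 0.0002, 0, 0, -0.08, 0], [0, 0, 0.0002, 0, 0, -0.08, 0]])

```text
t: 4.15
eef_pos: [0.5645, 0.3054, 0.1102]
tool_rot: [0.0, 0.47, 0.883, 0.001]
contact_force: [1.4, 1.6, 4.2]
gripper_width: 0.201
grasp_force: 48.7
```

jog_arm(deltas=[[0, 0, 0.0002, 0, 0, -0.09, 0], [0, 0, 0.0002, 0, 0, -0.09, 0], [0, 0, 0.0002, 0, 0, -0.09, 0], [0, 0, 0.0002, 0, 0, -0.09, 0], [0, 0, 0.0002, 0, 0, -0.09, 0], [0, 0, 0.0002, 0, 0, -0.09, 0], [0, 0, 0.0002, 0, 0, -0.09, 0], [0, 0, 0.0002, 0, 0, -0.09, 0], [0, 0, 0.0002, 0, 0, -0.09, 0], [0, 0, 0.0002, 0, 0, -0.09, 0]])

```text
t: 5.15
eef_pos: [0.564, 0.3054, 0.112]
tool_rot: [-0.0, 0.807, 0.59, 0.0]
contact_force: [-0.8, 1.4, 4.0]
gripper_width: 0.199
grasp_force: 48.8
```

jog_arm(deltas=[[0, 0, 0.0002, 0, 0, -0.08, 0], [0, 0, 0.0002, 0, 0, -0.08, 0], [0, 0, 0.0002, 0, 0, -0.08, 0], [0, 0, 0.0002, 0, 0, -0.08, 0], [0, 0, 0.0002, 0, 0, -0.08, 0], [0, 0, 0.0002, 0, 0, -0.08, 0], [0, 0, 0.0002, 0, 0, -0.08, 0], [0, 0, 0, 0, 0, 0, 0], [0, 0, 0, 0, 0, 0, 0], [0, 0, 0, 0, 0, 0, 0]])

```text
t: 6.15
eef_pos: [0.5638, 0.3055, 0.1132]
tool_rot: [-0.001, 0.938, 0.347, 0.0]
contact_force: [-0.8, 2.8, 5.1]
gripper_width: 0.202
grasp_force: 49.5
```

jog_arm(deltas=[[0, 0, 0, 0, 0, 0, 0.6], [0, 0, 0, 0, 0, 0, 0.8], [0, 0, 0, 0, 0, 0, 0.8], [0, 0, 0, 0, 0, 0, 0.8], [0, 0, 0.04, 0, 0, 0, 0.8], [0, 0, 0.05, 0, 0, 0, 0.8], [0.002, -0.035, 0, 0, 0, 0.13, 0.8], [0.002, -0.035, 0, 0, 0, 0.13, 0.8], [0.002, -0.035, 0, 0, 0, 0.13, 0.8], [0.002, -0.035, 0, 0, 0, 0.13, 0.8]])

```text
t: 7.15
eef_pos: [0.5717, 0.1633, 0.2028]
tool_rot: [0.0, 0.816, 0.578, 0.0]
contact_force: [-0.4, -1.1, -0.1]
gripper_width: 0.801
grasp_force: 0.0
```

jog_arm(deltas=[[0.001, -0.04, 0, 0, 0, 0.13, 0.8], [0, 0, 0, 0, 0, 0.13, 0.8], [0, 0, 0, 0, 0, 0.14, 0.8], [0, 0, 0, 0, 0, 0, 0.8], [0, 0, 0, 0, 0, 0, 0.8]])

```text
t: 7.65
eef_pos: [0.5728, 0.1247, 0.2027]
tool_rot: [-0.0, 0.689, 0.725, 0.0]
contact_force: [0.1, 0.4, -0.8]
gripper_width: 0.801
grasp_force: 0.0
```

```bash
python3 - <<'E'
from h import *
s=cam('side');o=bot.get_obs();p=np.array(o['eef_pos']);print(p,o['tool_rot'],o['q'])
im=cv2.resize(s['img'][70:220,160:310],None,fx=4,fy=4,interpolation=2)
z=p[2]
P=[p+[0,0,-.003],p+[0,0,-.022],[p[0],p[1],.12],[p[0],p[1]+.045,.12],[p[0],p[1]-.045,.12]]
for a in ((proj(s,P)-[160,70]+.5)*4).astype(int):cv2.circle(im,tuple(map(int,a)),2,(0,255,0),-1)
cv2.imwrite('pics/s2.png',im[:,:,::-1])
E
```

```text
[0.57282444 0.1248807  0.20261731] [-2.91635758e-05  6.88474490e-01  7.25260556e-01 -4.70458699e-05] [-0.77159829  0.43419299  0.59187011  1.85442646 -0.29465595  0.9410248
  0.00499169]
```

View pics/s2.png

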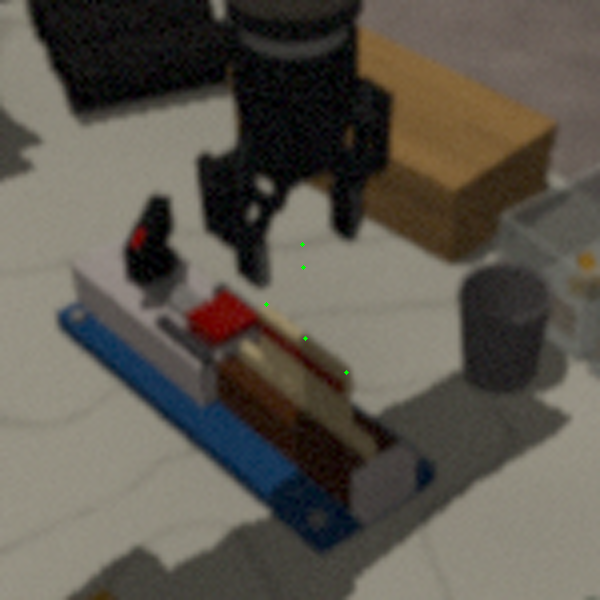

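The jaw is off the shoulder, the knob has turned, and the tab's top edge lies under the tool. I'll descend and grip it.

jog_arm(deltas=[[0, 0, -0.03, 0, 0, 0, 0.8], [0, 0, -0.03, 0, 0, 0, 0.8], [0, 0, -0.025, 0, 0, 0, 0.7], [0, 0, -0.013, 0, 0, 0, 0.5], [0, 0, 0, 0, 0, 0, 0.2], [0, 0, 0, 0, 0, 0, 0], [0, 0, 0, 0, 0, 0, 0], [0, 0, 0, 0, 0, 0, 0], [0, 0, 0, 0, 0, 0, 0], [0, 0, 0, 0, 0, 0, 0]], newtons=40)

```text
t: 8.7
eef_pos: [0.5738, 0.125, 0.1059]
tool_rot: [0.0, 0.687, 0.726, 0.001]
contact_force: [-0.7, -0.3, 6.5]
gripper_width: 0.091
grasp_force: 43.0
```

jog_arm(deltas=[[0, 0, 0.005, 0, 0, 0, 0], [0, 0, 0.01, 0, 0, 0, 0], [0, 0, 0.01, 0, 0, 0, 0], [0, 0, 0.01, 0, 0, 0, 0], [0, 0, 0.01, 0, 0, 0, 0], [0, 0, 0.01, 0, 0, 0, 0], [0, 0, 0.01, 0, 0, 0, 0], [0, 0, 0.01, 0, 0, 0, 0], [0, 0, 0.01, 0, 0, 0, 0], [0, 0, 0, 0, 0, 0, 0]])

```text
t: 9.7
eef_pos: [0.5738, 0.1249, 0.1913]
tool_rot: [0.001, 0.687, 0.726, 0.001]
contact_force: [-0.3, 0.2, -0.9]
gripper_width: 0.087
grasp_force: 41.8
```

jog_arm(deltas=[[0, 0, 0.03, 0, 0, 0, 0], [-0.003, -0.04, 0, 0, 0, 0.024, 0], [-0.003, -0.041, 0, 0, 0, 0.024, 0], [-0.003, -0.041, 0, 0, 0, 0.024, 0], [-0.003, -0.041, 0, 0, 0, 0.024, 0], [-0.003, -0.041, 0, 0, 0, 0.024, 0], [-0.003, -0.041, 0, 0, 0, 0.024, 0], [-0.003, -0.041, 0, 0, 0, 0.024, 0], [-0.003, -0.041, 0, 0, 0, 0.024, 0], [-0.005, -0.041, 0, 0, 0, 0.026, 0]])

```text
t: 10.7
eef_pos: [0.5436, -0.2447, 0.2194]
tool_rot: [-0.0, 0.604, 0.797, -0.0]
contact_force: [-0.0, 0.1, -0.6]
gripper_width: 0.089
grasp_force: 41.8
```

jog_arm(deltas=[[0, 0, -0.03, 0, 0, 0, 0], [0, 0, -0.025, 0, 0, 0, 0], [0, 0, 0, 0, 0, 0, 0], [0, 0, 0, 0, 0, 0, 0], [0, 0, 0, 0, 0, 0, 0]])

```text
t: 11.2
eef_pos: [0.5447, -0.2434, 0.166]
tool_rot: [0.001, 0.604, 0.797, 0.0]
contact_force: [0.5, 0.0, -0.9]
gripper_width: 0.091
grasp_force: 41.7
```

```bash
python3 - <<'E'
from h import *
s=cam('side');c=cam('top');o=bot.get_obs();p=np.array(o['eef_pos']);a=np.array(o['tool_rot']);print(p,a,o['gripper_width'])
Z=R.from_euler('z',15.6,degrees=True).as_matrix()
t=[.5445,-.2434,0]
def z(cc,x0,y0,w,h,k):
    im=cv2.convertScaleAbs(cv2.resize(cc['img'][y0:y0+h,x0:x0+w],None,fx=k,fy=k,interpolation=2),alpha=1.6)
    def seg(P,col):
        q=(proj(cc,np.array(P)@Z.T+t)-[x0,y0]+.5)*k
        cv2.polylines(im,[np.int32(q*8)],True,col,1,cv2.LINE_AA,3)
    seg([[-.009,-.095,.06],[.009,-.095,.06],[.009,.095,.06],[-.009,.095,.06]],(255,0,0))
    seg([[.009,-.095,.06],[.061,-.095,.06],[.061,.095,.06],[.009,.095,.06]],(255,255,0))
    return im
o=np.zeros((600,800,3),np.uint8)
o[:,:480]=z(s,265,180,120,150,4);o[:300,480:800]=z(c,288,140,80,75,4)
cv2.imwrite('pics/s3.png',o[:,:,::-1])
E
```

```text
[ 0.54472535 -0.24331544  0.16603333] [1.01920046e-03 6.04088606e-01 7.96916385e-01 4.38609310e-04] 0.08533289062179965
```

View pics/s3.png

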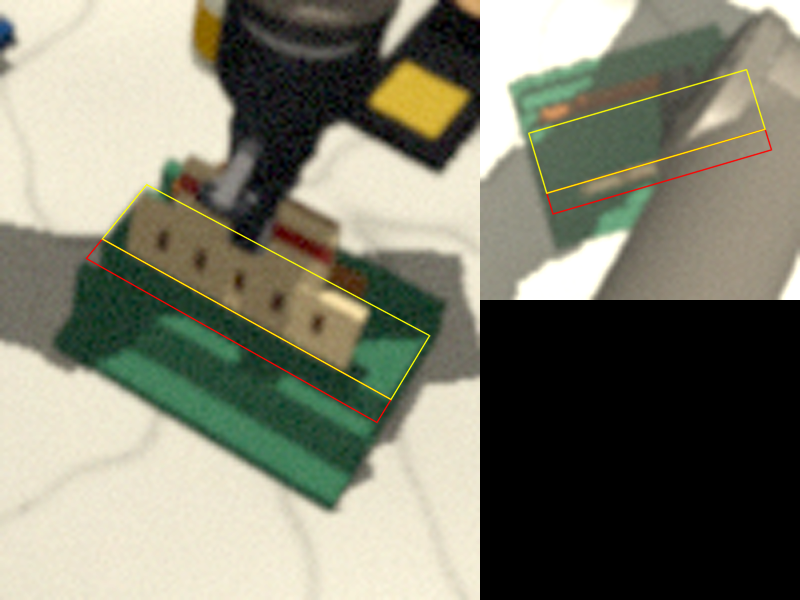

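```bash
python3 - <<'E'
from h import *
np.set_printoptions(suppress=True,precision=1,linewidth=200)
s=cam('side');c=cam('top');p=np.array(bot.get_obs()['eef_pos'])
Z=R.from_euler('z',15.6,degrees=True).as_matrix()
t=np.array([.5445,-.2434,0])
print('tmpl corners',proj(s,np.array([[-.004,-.07,.08],[-.004,-.07,.13],[-.004,.07,.13],[.004,-.07,.13],[-.004,-.045,.18]])@Z.T+[p[0],p[1],0]))
for n,cc in(('side',s),('top',c)):
    g=cv2.imread(f'pics/{n}0.png')[:,:,1].astype(np.float32)
    xs=np.arange(-.042,.0301,.003);ys=np.linspace(-.08,.08,60)
    G=np.array([[[x,y,.06] for y in ys] for x in xs]).reshape(-1,3)@Z.T+t
    q=proj(cc,G).astype(np.float32)
    v=cv2.remap(g,q[:,0].reshape(len(xs),-1),q[:,1].reshape(len(xs),-1),1)
    print(n);print(np.c_[xs*1e3,v[:,:30].mean(1),v[:,30:].mean(1)].T)
E
```

```text
tmpl corners [[351.  272.8]
 [355.5 259.9]
 [298.7 229.3]
 [357.2 257.4]
 [349.2 240. ]]
side
[[-42.  -39.  -36.  -33.  -30.  -27.  -24.  -21.  -18.  -15.  -12.   -9.   -6.   -3.    0.    3.    6.    9.   12.   15.   18.   21.   24.   27.   30. ]
 [ 41.   40.7  40.3  40.   41.7  42.1  50.3  64.4  72.3  71.9  63.5  48.2  41.8  40.2  41.3  43.   49.9  64.5  72.2  73.3  73.   73.5  73.5  73.6  73.1]
 [ 41.2  40.8  40.9  40.3  40.9  41.8  49.2  63.4  72.1  71.7  64.2  50.4  42.6  41.6  42.5  43.3  50.8  64.6  72.9  74.2  74.4  74.3  74.4  74.1  73.5]]
top
[[-42.  -39.  -36.  -33.  -30.  -27.  -24.  -21.  -18.  -15.  -12.   -9.   -6.   -3.    0.    3.    6.    9.   12.   15.   18.   21.   24.   27.   30. ]
 [153.4 130.2 109.7 102.  101.7 101.8  99.2  97.9 100.3 101.2  95.1  82.8  70.6  71.6  84.9  96.   95.6  94.   97.7 101.4 102.1 101.6 101.7 101.4 101. ]
 [155.9 132.4 111.  103.5 102.7 102.2 100.   99.2 101.9 103.6  99.2  86.1  72.3  71.   82.1  94.8  97.1  95.3 100.  104.3 104.8 104.4 104.4 104.3 104.2]]
```

Measured in the side view, the slot centre is about 1.5 mm nearer than my estimate, with the yaw matching. I'll apply that shift and lower.

jog_arm(deltas=[[-0.0015, -0.0005, -0.005, 0, 0, 0, 0], [0, 0, -0.008, 0, 0, 0, 0], [0, 0, -0.008, 0, 0, 0, 0], [0, 0, -0.008, 0, 0, 0, 0], [0, 0, -0.008, 0, 0, 0, 0], [0, 0, 0, 0, 0, 0, 0]])

```text
t: 12.0
eef_pos: [0.5415, -0.2434, 0.1261]
tool_rot: [-0.001, 0.604, 0.797, -0.0]
contact_force: [-1.1, 0.0, -1.4]
gripper_width: 0.089
grasp_force: 41.8
```

jog_arm(deltas=[[0, 0, -0.008, 0, 0, 0, 0], [0, 0, -0.008, 0, 0, 0, 0], [0, 0, -0.005, 0, 0, 0, 0], [0, 0, -0.003, 0, 0, 0, 0], [0, 0, 0, 0, 0, 0, 0], [0, 0, 0, 0, 0, 0, 0]])

```text
t: 12.6
eef_pos: [0.5425, -0.2438, 0.1038]
tool_rot: [0.0, 0.604, 0.797, 0.0]
contact_force: [-0.1, -0.4, -1.9]
gripper_width: 0.089
grasp_force: 41.8
```

jog_arm(deltas=[[0, 0, -0.002, 0, 0, 0, 0], [0, 0, -0.001, 0, 0, 0, 0], [0, 0, -0.001, 0, 0, 0, 0], [0, 0, 0, 0, 0, 0, 0], [0, 0, 0, 0, 0, 0, 0]])

```text
t: 13.1
eef_pos: [0.5427, -0.2438, 0.1009]
tool_rot: [0.0, 0.604, 0.797, 0.001]
contact_force: [-2.9, 1.4, 10.1]
gripper_width: 0.089
grasp_force: 43.6
```

It touches the floor with about 10 N. I'll open partway, retreat upward and look.

jog_arm(deltas=[[0, 0, 0, 0, 0, 0, 0.2], [0, 0, 0, 0, 0, 0, 0.4], [0, 0, 0, 0, 0, 0, 0.4], [0, 0, 0, 0, 0, 0, 0.4], [0, 0, 0.03, 0, 0, 0, 0.4], [0, 0, 0.04, 0, 0, 0, 0.4], [0, 0, 0.04, 0, 0, 0, 0.4], [-0.03, 0.04, 0.01, 0, 0, 0, 0.4], [-0.03, 0.04, 0, 0, 0, 0, 0.4], [-0.01, 0.04, 0, 0, 0, 0, 0.4]])

```text
t: 14.1
eef_pos: [0.4701, -0.1241, 0.2195]
tool_rot: [-0.001, 0.605, 0.796, 0.0]
contact_force: [1.8, -0.0, 0.1]
gripper_width: 0.402
grasp_force: 0.0
```

jog_arm(deltas=[[0, 0.04, 0, 0, 0, 0, 0.4], [0, 0.04, 0, 0, 0, 0, 0.4], [0, 0, 0, 0, 0, 0, 0.4], [0, 0, 0, 0, 0, 0, 0.4]])

```text
t: 14.5
eef_pos: [0.4729, -0.0438, 0.2195]
tool_rot: [0.0, 0.603, 0.797, 0.0]
contact_force: [-1.2, -1.0, -0.4]
gripper_width: 0.403
grasp_force: 0.0
```

```bash
python3 - <<'E'
from h import *
s=cam('side');c=cam('top');print(bot.get_obs()['contact_force'])
f=lambda i,k:cv2.convertScaleAbs(cv2.resize(i,None,fx=k,fy=k,interpolation=2),alpha=1.5)
o=np.zeros((600,800,3),np.uint8)
o[:480,:480]=f(s['img'][200:320,265:385],4);o[:300,480:800]=f(c['img'][140:215,288:368],4);o[300:600,480:800]=f(s['img'][110:210,165:271],3)[:300,:318].repeat(1,0) if 0 else cv2.resize(f(s['img'][110:210,165:271],3),(320,300))
cv2.imwrite('pics/end.png',o[:,:,::-1])
E
```

```text
[-0.25820171 -0.7860607  -0.26994062]
```

View pics/end.png

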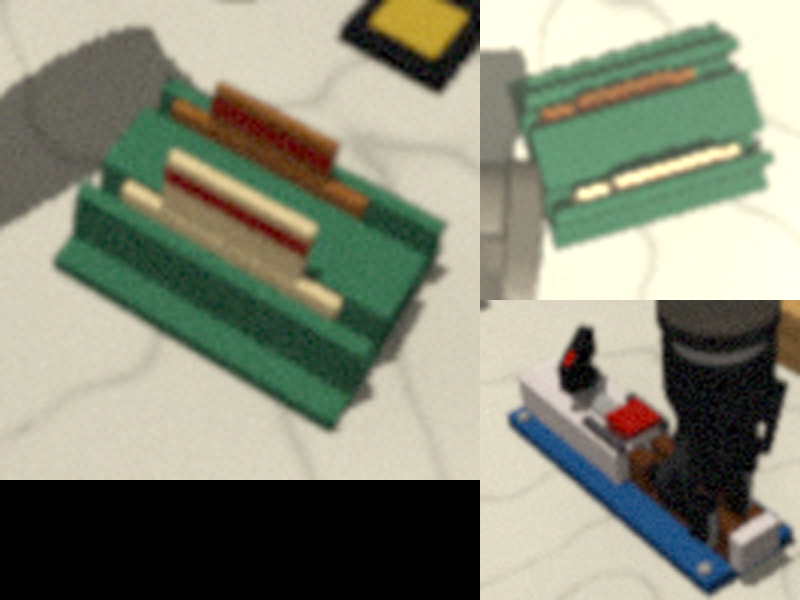

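The picture shows the pale template upright and down in the near slot (side tab at about (240,200)). The dark template hasn't moved, the knob is still turned and the robot is clear.

```bash
python3 -c "
from station import bot
print(bot.hand_in())"
```

```text
the job is handed in; nothing more can be done
None
```

The job is handed in (no verdict came back): the clamp was loosened by turning the knob 2.26 rad, and the last picture shows the pale template upright in the rack's empty slot, with the browner one unmoved in its own slot and the arm clear.

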